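# Load the audio kit for charging and switch on the guarded power unit

## Robot

A 6-joint arm with a two-finger parallel gripper is mounted at the origin on the work surface. World frame = base frame: x ahead of the robot, y to its left, z up, the work surface at z = 0. Lengths are in mm, angles in rad, forces in N, time in s.
With the tool pointing down it reaches from about 250 to 800 mm from the base axis. Payload 3.9 kg.
Tool frame: the origin (TCP) lies on the centre line of the jaws, within the pads' length; the fingertips stand 8 mm ahead of it and the grasp point (between the pads) lies 11 mm behind it (manip.finger_overhang is the distance from the TCP to the fingertips, in mm); z points along the fingers, y is the line along which they close (so a half turn about z gives the same grasp; the last joint's range is limited). The gripper opens to 85 mm and grips with 20 to 120 N. Pads are 22 mm wide; open, the fingers measure 114 mm over their backs; the gripper's body (76 mm by 85 mm) begins 54 mm behind the grasp point. The pads swing forward as they close: fully open they stand 13 mm farther back than shut.
Start: joints at [1.183, 0.26, -0.138, 1.173, 0, 1.571], TCP at [198.525, 486.007, 239.304] pointing down, gripper open.
Joint ranges: [-2.78, 2.78], [-0.83, 1.72], [-1.28, 1.37], [-1.9, 2.12], [-1.57, 1.48], [-3.14, 3.14]. Speed limits (rad/s): [2.57, 2.57, 3.14, 3.14, 3.14, 3.14].

## Interface

Orientations are given as a unit quaternion [x, y, z, w].
In Python, from rig import sense, capture, camera_info, manip gives the robot as it stands.
- The arm moves only by the tool step_arm, never from a script. Its argument "steps" is a list of rows, each a list of 3 entries, a list of its own where there are three numbers: the finger opening in mm, from 0 to 85.4, then the shift along the tool's x, y, z in mm, then the turn, a rotation vector about the tool's x, y, z in degrees. In form: [[claw, [dx, dy, dz], [rx, ry, rz]], ...]. A call has 1 to 8 rows; each row is the pose to reach, as a shift and turn from the pose commanded when the call began, along the tool's axes at that moment; what a row does not reach only later rows make up. A row lasts 1/10 s, in which the tool goes at most 50 mm and 8.59 degrees, less where a joint would pass 70% of its speed; a pose out of reach is approached as far as the arm can. A call with a gripper value outside its range is refused whole. The fingers move at their own pace and stop on an object; "newtons" is the grip in N (left out, the last holds). Time passes only in rows, so rows that repeat a pose let the fingers close. It gives the time, the measured TCP pose, the force, the opening and the grip force at its end, in the units of the state.
- sense(): the state, without advancing time (a new reading comes with each control period).
- capture(name): name is "side" or "top" or "wrist"; returns the picture (420x560x3 uint8, blue, green, red); there is no depth.
- camera_info(name): a dict with "fx", "fy", "cx", "cy" (pixels), "extrinsics" (4x4, takes a point from camera to world coordinates); the wrist camera has in their place "mount" (4x4, takes a point from camera to tool coordinates, whose origin is the TCP and whose axes are the flange's). Camera axes: x right, y up, looking along -z (the intrinsics and any distortion apply to the point x, -y, -z); pixel columns grow to the right and rows downward; lengths in mm; the calibration is good to about 2 mm. The wrist camera is an equidistant fisheye: a pixel r from the principal point sees the ray r / f radians off the axis. A picture is of the moment at which its call begins: read the wrist's pose just before it. camera_info takes no time and is no camera call.
- manip.hand_in(): hands the job in; it is judged then, once.
The state is a dict: "time_s": time; "joint_positions": joint angles; "qvel": joint speeds; "tau": joint torques, N m; "tcp_pos": TCP position; "tcp_rot": TCP orientation; "contact_force": force on the tool from outside, world axes, zero at the start; "torque": the same for the moment, N m; "opening": opening from 0.0 (shut) to 1.0 (fully open); "finger_force": force on a finger pad.
Only numpy, scipy, OpenCV 4.12 (cv2) and the standard library are available. Lean on these libraries where they do the work, as an engineer would, in place of code of your own. Each camera call takes 0.05 s, during which the arm holds its last target. There are 200 camera calls.

## Task

Get the audio kit charging: swap the two speakers, so that the flat red one stands upright in the middle of the charging pad and the full blue one in the middle of the cork coaster, and put every white microphone pod that is out on the desk flat and right way up in the black charging tray. Only when all that is in place, with the power still off and its guard still down, lift the orange guard right up, flip the toggle beneath it fully on, and lower the guard fully down again, leaving the kit where it belongs. Leave the other things on the desk where they are.

Things in the scene. Friction and masses are not known exactly. Their poses are not given: they have to be found in the camera images.
- power_unit: Fixed grey power unit, a box 140 x 120 mm and 50 mm high. Origin: centre of its underside; z up, -x its front (towards the robot), +y its left seen from the robot. On top: an orange hinged guard flap and, held by two dark posts 90 mm high at (50, +-52) mm, and, beneath it, a steel toggle switch whose pivot is at (-30, 0, 52) mm.
- guard_hinge (a point): Point on the guard's hinge line, at (50, 0, 88) mm of power_unit, axes as power_unit; the hinge line runs along y.
- guard_tab (a point): Grip point of the guard's tab, moving and turning with the guard; at (-118, 0, 12) mm from guard_hinge when closed. The tab is an upright fin in the middle of the guard's front edge, 10 mm thick (along y), 40 mm long (x -20..+23 mm about this point) and 34 mm high (z -23..+11 mm), so fingers closing along power_unit's y can pinch it from above and the tab can turn between them.
- guard (a joint): Angle of the orange guard flap (95 mm long, 88 mm wide, with 22 mm skirts on its front and sides; its top stands 92 mm above the desk): 0 = down over the switch, grows as it is lifted up and away from the robot to a stop at 2.4. A stiff hinge (0.06 N m): it stays where it is left. Starts at 0 to 0.15.
- toggle (a joint): Angle of the steel toggle (bat 11 mm thick, 30 mm long from pivot to point toggle_tip, plus a 5.5 mm round end; clear of the unit's top all round): 0 = off, leaning 0.45 rad to power_unit's +y (left); 0.9 = on, leaning 0.45 rad to -y (right, towards the green dot). Friction 0.02 N m: stays where it is left; starts at 0 to 0.1, off.
- toggle_tip (a point): Centre of the round end of the toggle, 79 mm above the desk when off or on; turns with it.
- tray: Fixed black open charging tray, 120 (x) x 300 (y) x 18 mm high, walls and floor 5 mm thick. Origin: centre of its underside; long side along its y. Room for four pods side by side in one row along y.
- charge_pad_top (a point): Centre of the top of the fixed white charging pad with a green ring: disc 90 mm across, 10 mm high.
- coaster_top (a point): Centre of the top of the fixed cork coaster: disc 90 mm across, 10 mm high.
- blue_speaker: Loose blue round speaker with a black foot, a cylinder 60 mm across and 65 mm high, about 0.32 kg. Origin: centre of its underside, z up. Starts on the charging pad.
- red_speaker: The same, in red. Starts on the coaster.
- pod1: Loose white microphone pod with a grey band and a dark disc on top, a cylinder 46 mm across and 26 mm high, 0.09 kg. Origin: centre of its underside, z up. Starts on the desk in front of the tray; may be absent.
- pod2: Loose white microphone pod with a grey band and a dark disc on top, a cylinder 46 mm across and 26 mm high, 0.09 kg. Origin: centre of its underside, z up. Starts on the desk in front of the tray; may be absent.
- pod3: Loose white microphone pod with a grey band and a dark disc on top, a cylinder 46 mm across and 26 mm high, 0.09 kg. Origin: centre of its underside, z up. Starts on the desk in front of the tray; may be absent.
- pod4: Loose white microphone pod with a grey band and a dark disc on top, a cylinder 46 mm across and 26 mm high, 0.09 kg. Origin: centre of its underside, z up. Starts on the desk in front of the tray; may be absent.
- tape_roll: Yellow tape roll, 52 mm across, 19 mm high, lying flat among the pods. Loose; not part of the job. Origin: centre of its underside.
- eraser: White and green eraser, 50 x 24 x 18 mm, among the pods. Loose; not part of the job. Origin: centre of its underside.
- mug: White mug, 76 mm across, 88 mm high, handle at its +y. Loose; not part of the job. Origin: centre of its underside.
- note_block: Yellow note block, 76 x 76 x 22 mm. Loose; not part of the job. Origin: centre of its underside.
- phone: Black phone lying flat, 148 x 72 x 9 mm. Loose; not part of the job. Origin: centre of its underside.
- pen_cup: Dark steel pen cup, 72 mm across, 95 mm high, pens to 150 mm. Loose; not part of the job. Origin: centre of its underside.
Things that resemble listed ones, but are neither listed nor needed, are in the scene too. Leave any pink or turquoise look-alike of the part that bears charge_pad_top alone.

How it is judged (in metres and radians):
On the way, in this order (a step that is already met when the one before it is completed fails the run):
1. the speakers are swapped and every pod lies in the tray, with the switch still off and the guard down (horizontal distance between blue_speaker and coaster_top below 0.02 m and angle between each of blue_speaker, red_speaker's own z axis and vertical below 0.12 rad and z of blue_speaker in the frame of coaster_top between -0.004 and 0.006 m and linear speed of each of blue_speaker, red_speaker, pod1, pod2, pod3, pod4 below 0.03 m/s and horizontal distance between red_speaker and charge_pad_top below 0.02 m and z of red_speaker in the frame of charge_pad_top between -0.004 and 0.006 m and x of pod1 in the frame of tray between -0.055 and 0.055 m and y of pod1 in the frame of tray between -0.145 and 0.145 m and z of each of pod1, pod2, pod3, pod4 in the frame of tray below 0.012 m and angle between each of pod1, pod2, pod3, pod4's own z axis and vertical below 0.15 rad and x of pod2 in the frame of tray between -0.055 and 0.055 m and y of pod2 in the frame of tray between -0.145 and 0.145 m and x of pod3 in the frame of tray between -0.055 and 0.055 m and y of pod3 in the frame of tray between -0.145 and 0.145 m and x of pod4 in the frame of tray between -0.055 and 0.055 m and y of pod4 in the frame of tray between -0.145 and 0.145 m and value of joint toggle below 0.25 rad and value of joint guard below 0.4 rad), for 0.2 s.
2. the guard is lifted while the switch is off (value of joint guard above 1.2 rad and value of joint toggle below 0.25 rad), for 0.2 s.
3. the switch is flipped on under the open guard (value of joint guard above 1 rad and value of joint toggle above 0.75 rad), for 0.2 s.
At the end, for the whole second after the job is handed in: Red speaker upright on the charging pad and blue speaker upright on the coaster, each within 20 mm of its centre; every pod flat, right way up (within 0.15 rad) and at rest on the tray's floor; toggle on (above 0.75 rad); guard down (below 0.08 rad) (horizontal distance between blue_speaker and coaster_top below 0.02 m and angle between each of blue_speaker, red_speaker's own z axis and vertical below 0.12 rad and z of blue_speaker in the frame of coaster_top between -0.004 and 0.006 m and linear speed of each of blue_speaker, red_speaker, pod1, pod2, pod3, pod4 below 0.03 m/s and horizontal distance between red_speaker and charge_pad_top below 0.02 m and z of red_speaker in the frame of charge_pad_top between -0.004 and 0.006 m and x of pod1 in the frame of tray between -0.055 and 0.055 m and y of pod1 in the frame of tray between -0.145 and 0.145 m and z of each of pod1, pod2, pod3, pod4 in the frame of tray below 0.012 m and angle between each of pod1, pod2, pod3, pod4's own z axis and vertical below 0.15 rad and x of pod2 in the frame of tray between -0.055 and 0.055 m and y of pod2 in the frame of tray between -0.145 and 0.145 m and x of pod3 in the frame of tray between -0.055 and 0.055 m and y of pod3 in the frame of tray between -0.145 and 0.145 m and x of pod4 in the frame of tray between -0.055 and 0.055 m and y of pod4 in the frame of tray between -0.145 and 0.145 m and value of joint toggle above 0.75 rad and value of joint guard below 0.08 rad); the robot touches nothing.
It fails at once if something not part of the job (tape roll, eraser, mug, note block, phone, pen cup) is pushed more than 50 mm from its place or knocked over (distance of any of tape_roll, eraser, mug, note_block, phone, pen_cup from where it was at the start of the episode above 0.05 m or angle between any of tape_roll, eraser, mug, note_block, phone, pen_cup's own z axis and vertical above 0.6 rad).
Of pod1, pod2, pod3, pod4 only 2 to 4 are there at a start; the rules pass over those that are not, and their reading is None.
At some moment in a run one of pod1, pod2, pod3, pod4 may be knocked a few centimetres aside while the robot is not near it.
Once in a run the grip may slacken for a moment while it holds something.
It also fails if it takes over 210 s, if anything falls off the work surface, if the arm or the gripper's body presses on something with over 40 N, if the wrist force passes 120 N, or if a joint passes its speed limit or range.

## Working session

There is one attempt and no reset: what is moved stays moved. The work goes in short steps, Python scripts to look and compute and a tool call to move; the robot and the scene stay as the last step left them, time stands still between calls to the robot, and variables do not carry over. Pictures are saved under pics/ and viewed, at most 14 in all, crops included, and the job is handed in when it is done.

Besides the shell and the picture viewer there is one more tool, called after "Request:" by a JSON object that holds its "method" and its "body". step_arm: Moves the arm, as the interface text tells. Its arguments: {"type":"object","properties":{"steps":{"type":"array"},"newtons":{"type":"number"}},"required":["steps"]}

```bash
mkdir -p pics; ls
python3 - <<'E'
from rig import sense, capture, camera_info, manip
import cv2,numpy as np
np.set_printoptions(precision=4,suppress=True)
print(sense())
for n in ("side","top","wrist"):
    print(n,camera_info(n))
for n in ("side","top"):
    cv2.imwrite(f"pics/{n}0.png",capture(n))
print([a for a in dir(manip) if a[0]!='_'])
E
```

```text
pics
{'time_s': 0.0, 'joint_positions': array([ 1.183 ,  0.2607, -0.1394,  1.1727, -0.    ,  1.5708]), 'qvel': array([-0.0002,  0.0002,  0.0018,  0.0001, -0.0002, -0.0009]), 'tau': array([ -0.0011, -40.5677,  25.392 ,   0.0187,  -0.0001,  -0.    ]), 'tcp_pos': array([198.2806, 485.3953, 238.4573]), 'tcp_rot': array([ 0.1927,  0.9813, -0.001 , -0.0002]), 'contact_force': array([-0.0179, -0.8667,  0.4267]), 'torque': array([-0.0204, -0.0036,  0.0009]), 'finger_force': 0.0, 'opening': 0.9976977086741864}
side {'fx': 460.8574274623628, 'fy': 460.8574274623628, 'cx': 283.90935181325585, 'cy': 209.57696071629485, 'extrinsics': array([[   0.7679,    0.3395,   -0.5432,    0.6311],
       [  -0.6402,    0.3802,   -0.6675, -745.8179],
       [  -0.0201,    0.8604,    0.5093,  649.9503],
       [   0.    ,    0.    ,    0.    ,    1.    ]])}
top {'fx': 500.87349226160813, 'fy': 500.87349226160813, 'cx': 283.32351455169726, 'cy': 211.41555370368056, 'extrinsics': array([[  -0.0257,    0.984 ,   -0.1764,  374.8684],
       [  -0.9995,   -0.0225,    0.0203,   -2.2046],
       [   0.016 ,    0.1768,    0.9841, 1153.748 ],
       [   0.    ,    0.    ,    0.    ,    1.    ]])}
wrist {'fx': 325.19226210127806, 'fy': 325.19226210127806, 'cx': 275.75630263191783, 'cy': 208.28465241482314, 'mount': array([[  -0.0003,    0.958 ,    0.2867,   72.5496],
       [   1.    ,    0.0004,   -0.0003,   -0.904 ],
       [  -0.0004,    0.2867,   -0.958 , -134.82  ],
       [   0.    ,    0.    ,    0.    ,    1.    ]])}
['MotionError', 'finger_overhang', 'hand_in']
```

View pics/top0.png

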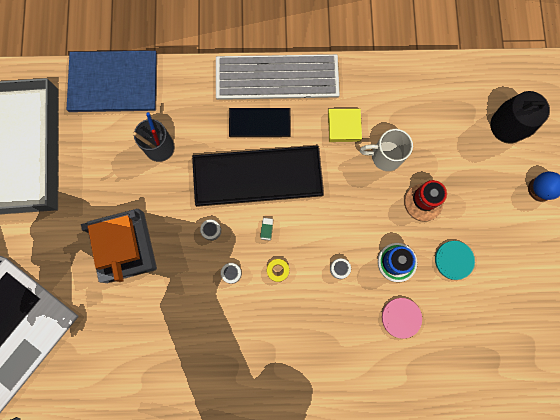

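View pics/side0.png

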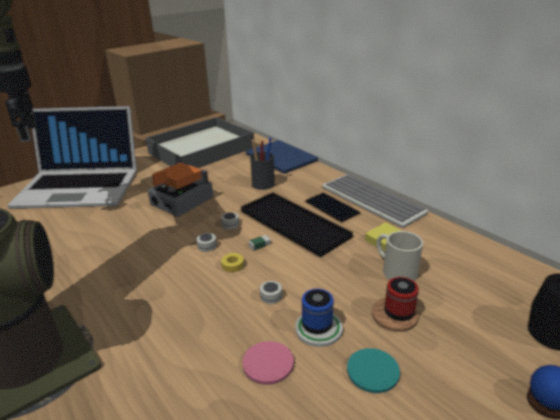

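Top view: pods at (210,229), (231,272), (341,268); tape roll (278,270) and eraser (266,229) lie among them. Blue speaker is on the white pad with the green ring at (398,262) and red on the cork at (425,200). Not to be confused with these: turquoise disc (455,260), pink disc (402,318), blue ball (545,186), black cylinder (520,117). The black tray is at (258,176), with the phone (260,122) and keyboard (277,76) as lookalikes. The power unit is at (118,245).

```bash
cat > h.py <<'E'
import numpy as np, cv2
from scipy.spatial.transform import Rotation as R
from rig import sense, capture, camera_info
np.set_printoptions(precision=1,suppress=True)
def ray(name,uv,T=None):
    c=camera_info(name); u=(uv[0]-c["cx"])/c["fx"]; v=(uv[1]-c["cy"])/c["fy"]
    if name=="wrist":
        r=np.hypot(u,v); s=np.sinc(r/np.pi); d=np.array([u*s,-v*s,-np.cos(r)])
        E=T@c["mount"]
    else: d=np.array([u,-v,-1]); E=c["extrinsics"]
    return E[:3,3],E[:3,:3]@d
def at(name,uv,z,T=None):
    o,d=ray(name,uv,T); return (o+d*(z-o[2])/d[2])[:2]
def proj(name,p,T=None):
    c=camera_info(name); E=T@c["mount"] if name=="wrist" else c["extrinsics"]
    q=np.linalg.inv(E)@np.append(p,1); x,y,z=q[0],-q[1],-q[2]
    if name=="wrist":
        n=np.hypot(x,y); t=np.arctan2(n,z); x,y,z=x/n*t,y/n*t,1
    return np.array([c["cx"]+c["fx"]*x/z,c["cy"]+c["fy"]*y/z])
def tcp():
    s=sense(); T=np.eye(4); T[:3,:3]=R.from_quat(s["tcp_rot"]).as_matrix(); T[:3,3]=s["tcp_pos"]; return T
def shoot(name,fn):
    T=tcp(); im=capture(name); cv2.imwrite(f"pics/{fn}.png",im); np.save(f"pics/{fn}.npy",T); return im,T
def blobs(m,amin=30):
    n,l,s,c=cv2.connectedComponentsWithStats(m.astype(np.uint8))
    return [(c[i],s[i]) for i in range(1,n) if s[i][4]>=amin]
def go(p,yaw=None):
    "shift (tool axes, mm) and turn (deg) to put TCP at p, tool down, with closing axis y at angle yaw deg (mod 180) in world"
    T=tcp(); Rm=T[:3,:3]
    if yaw is None: yaw=np.degrees(np.arctan2(Rm[1,1],Rm[0,1]))
    best=None
    for k in (0,180):
        a=np.radians(yaw+k); y=np.array([np.cos(a),np.sin(a),0]); z=np.array([0,0,-1.]); G=np.c_[np.cross(y,z),y,z]
        rv=np.degrees(R.from_matrix(Rm.T@G).as_rotvec())
        if best is None or np.linalg.norm(rv)<np.linalg.norm(best): best=rv
    print("shift",Rm.T@(np.array(p)-T[:3,3]),"turn",best)
E
python3 - <<'E'
from h import *
im=cv2.imread("pics/top0.png"); side=cv2.imread("pics/side0.png")
cv2.imwrite("pics/crop0.png",cv2.resize(im[90:330,75:465],None,fx=2,fy=2,interpolation=cv2.INTER_CUBIC))
hsv=cv2.cvtColor(im,cv2.COLOR_BGR2HSV); H,S,V=cv2.split(hsv)
print("S/V pods", [hsv[y,x] for x,y in((210,229),(231,272),(341,268),(402,262),(432,196))])
def show(lbl,m,z,amin):
    for c,s in blobs(m,amin): print(lbl,c,s,at("top",c,z))
show("white",(S<45)&(V>120),26,60)
show("black",(V<45),18,300)
show("orange",(H<15)&(S>200)&(V>120),92,100)
show("green",(H>35)&(H<85)&(S>80)&(V>40),10,15)
E
```

```text
S/V pods [array([120,   5,  48], dtype=uint8), array([150,   9,  84], dtype=uint8), array([150,   3,  83], dtype=uint8), array([ 15,   8, 134], dtype=uint8), array([165,   8,  63], dtype=uint8)]
white [276.7  76. ] [ 216   54  123   45 4673] [908.1 -17.9]
white [ 22.3 146.9] [   0   79   47  129 5315] [743.1 576.6]
white [388.4 148.8] [361 129  52  42 800] [ 720.8 -276. ]
white [267.6 220.9] [263 218  10   7  63] [556.  11.]
white [210.6 228.8] [201 220  19  19 122] [540.7 140.5]
white [394. 264.] [378 243  39  39 212] [ 451.  -271.7]
white [ 29.8 334.7] [   0  257   76  154 4292] [317.5 532.7]
white [340.4 268.9] [331 259  20  20 159] [ 443.1 -150.2]
white [231.2 273. ] [221 263  20  21 163] [439.8  94.6]
black [519.3 116.7] [ 490   91   59   52 2111] [ 796.7 -598.9]
black [259. 122.] [ 229  108   61   29 1761] [795.7  26.8]
black [256.7 175.2] [ 192  146  131   60 6384] [665.6  34.4]
black [ 13.1 304.3] [   0  272   40   74 1534] [383.5 577.2]
orange [431.7 194. ] [421 180  26  26 145] [ 596.3 -348.2]
orange [111.8 242.4] [  88  216   49   64 1862] [506.8 341.1]
green [265.9 230.6] [261 224  11  14 133] [536.   15.6]
green [393.2 265.7] [381 245  34  35 168] [ 448.3 -273.5]
```

View pics/crop0.png

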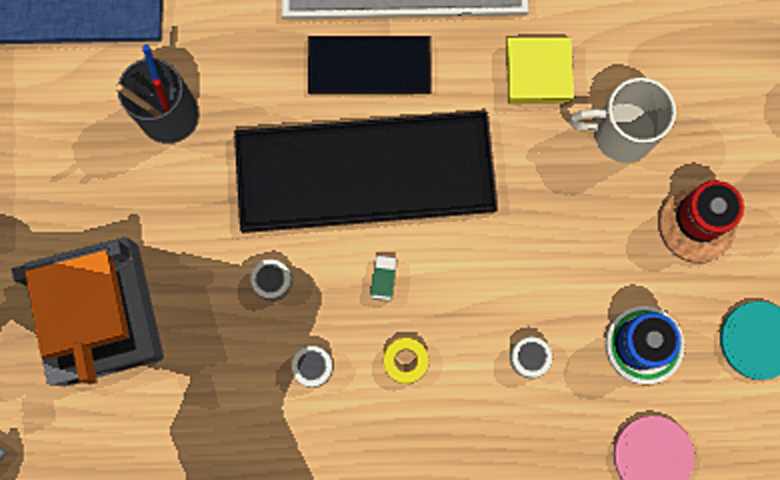

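Crop confirms it: three pods with their dark discs up, blue on the white/green-ring pad, red on cork at crop (698,222). The tray is empty, and the guard's tab points to crop (88,365).

Run:
```python
from h import *
im=cv2.imread("pics/top0.png"); hsv=cv2.cvtColor(im,cv2.COLOR_BGR2HSV); H,S,V=cv2.split(hsv)
for n,(x,y) in dict(A=(270,279),B=(312,367),C=(531,357)).items():
    w=np.zeros_like(V); cv2.circle(w,(75+x//2,90+y//2),13,1,-1)
    # pod top: dark disc + bright rim
    m=((S<40)&((V>130)|(V<110)))&(w>0)
    m=cv2.morphologyEx(m.astype(np.uint8),cv2.MORPH_OPEN,np.ones((3,3)))
    c=max(blobs(m),key=lambda b:b[1][4]); print(n,c[0],c[1],at("top",c[0],24))
crop=lambda x,y:(75+x/2,90+y/2)
print("blue",at("top",crop(655,339),75),"pad",at("top",crop(645.5,345.5),10))
print("red",at("top",crop(718,206),75),"coaster",at("top",crop(697.5,224),10))
m=(V<45).astype(np.uint8); l=cv2.connectedComponentsWithStats(m); 
cs,_=cv2.findContours(m,0,1); c=min(cs,key=lambda c:abs(cv2.boundingRect(c)[0]-192)+abs(cv2.boundingRect(c)[1]-146))
P=np.array([at("top",p,18) for p in c[:,0,:]],np.float32); print("tray",cv2.minAreaRect(P))
```

```text
A [210.2 229. ] [201 220  20  20 277] [540.5 141.6]
B [231.1 273.1] [222 264  19  19 279] [439.9  95.2]
C [340.4 268.5] [330 259  21  20 309] [ 443.9 -150.6]
blue [ 456.9 -279. ] pad [ 454.7 -284.3]
red [ 602. -359.] coaster [ 594.7 -354.7]
tray ((665.9840087890625, 33.54606628417969), (121.62892150878906, 296.9392395019531), 3.4940977096557617)
```

Request:
{"method": "step_arm", "body": {"steps": [[75,[0,0,-5],[0,0,0]]], "newtons": 40}}

```text
time_s: 0.2
tcp_pos: [198.2, 485.2, 243.3]
tcp_rot: [0.193, 0.981, -0.001, -0.0]
contact_force: [-0.1, -0.9, -0.3]
opening: 0.884
finger_force: 0.0
```

Run:
```python
from h import *
go((540.5,141.6,160),80)
```

```text
shift [-446.8 -188.4   83.8] turn [ -0.2  -0.  -12.2]
```

Request:
{"method": "step_arm", "body": {"steps": [[75,[-45,-19,0],[0,0,-3]],[75,[-90,-38,0],[0,0,-6]],[75,[-135,-57,0],[0,0,-9]],[75,[-180,-76,10],[0,0,-12]],[75,[-225,-95,20],[0,0,-12]],[75,[-270,-114,40],[0,0,-12]],[75,[-315,-133,55],[0,0,-12]],[75,[-360,-152,70],[0,0,-12]]]}}

```text
time_s: 1.0
tcp_pos: [472.1, 210.9, 175.5]
tcp_rot: [0.089, 0.996, 0.0, 0.0]
contact_force: [1.3, 0.6, 0.8]
opening: 0.881
finger_force: 0.0
```

Run:
```python
from h import *
print(sense()["joint_positions"])
im,T=shoot("wrist","w1")
go((540.5,141.6,100),80); go((540.5,141.6,10),80)
print(proj("wrist",[540.5,141.6,26],T))
```

```text
[ 0.4  0.3 -0.3  1.   0.   0.6]
shift [-74.6 -50.7  73.8] turn [-0.3  0.2 -0.6]
shift [-74.3 -50.3 163.8] turn [-0.3  0.2 -0.6]
[220.2 273. ]
```

View pics/w1.png

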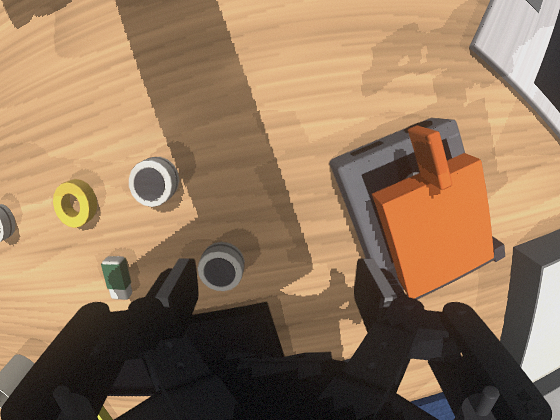

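Request:
{"method": "step_arm", "body": {"steps": [[75,[-40,-27,30],[0,0,0]],[75,[-75,-50,70],[0,0,-0.6]],[75,[-75,-50,110],[0,0,-0.6]],[75,[-75,-50,145],[0,0,-0.6]],[75,[-75,-50,164],[0,0,-0.6]],[75,[-75,-50,164],[0,0,-0.6]],[40,[-75,-50,164],[0,0,-0.6]],[40,[-75,-50,164],[0,0,-0.6]]]}}

```text
time_s: 1.85
tcp_pos: [537.3, 150.4, 13.4]
tcp_rot: [0.084, 0.996, 0.0, 0.001]
contact_force: [0.3, -1.5, 1.5]
opening: 0.548
finger_force: 0.4
```

Wrist view: pod A at (221,267) matches the prediction of (220,273); tape (73,204), eraser (116,277) and the guard with its tab (432,155) are all visible. The last reading lagged the command, so I'll add settling rows.

Request:
{"method": "step_arm", "body": {"steps": [[40,[0,0,0],[0,0,0]],[40,[0,0,0],[0,0,0]],[40,[0,0,-25],[0,0,0]],[40,[0,0,-50],[0,0,0]],[40,[0,0,-50],[0,0,0]],[40,[0,0,-50],[0,0,0]]]}}

```text
time_s: 2.45
tcp_pos: [536.5, 150.3, 62.6]
tcp_rot: [0.084, 0.996, 0.0, 0.001]
contact_force: [-0.5, -0.1, -0.6]
opening: 0.522
finger_force: 41.2
```

Run:
```python
from h import *
s=sense();print(s["tcp_pos"],s["opening"]*85.4,s["finger_force"])
go((671.5,-56.3,62),80); go((671.5,-56.3,16),80)
go((660.5,123.3,62),80); go((660.5,123.3,16),80)
```

```text
[536.5 150.3  62.6] 44.56900474024781 41.1725252866745
shift [-167.6 -181.2    0.7] turn [0.1 0.1 0.4]
shift [-167.5 -181.2   46.7] turn [0.1 0.1 0.4]
shift [-126.7   -5.9    0.8] turn [0.1 0.1 0.4]
shift [-126.7   -6.    46.8] turn [0.1 0.1 0.4]
```

Request:
{"method": "step_arm", "body": {"steps": [[40,[-42,-2,0],[0,0,0]],[40,[-84,-4,0],[0,0,0]],[40,[-127,-6,0],[0,0,0]],[40,[-127,-6,0],[0,0,0]],[40,[-127,-6,25],[0,0,0]],[40,[-127,-6,43],[0,0,0]],[40,[-127,-6,44],[0,0,0]],[40,[-127,-6,44],[0,0,0]]]}}

```text
time_s: 3.25
tcp_pos: [658.3, 122.7, 16.2]
tcp_rot: [0.084, 0.996, -0.0, -0.002]
contact_force: [-0.5, -0.2, -0.8]
opening: 0.523
finger_force: 47.1
```

Request:
{"method": "step_arm", "body": {"steps": [[62,[0,0,0],[0,0,0]],[62,[0,0,0],[0,0,0]],[62,[0,0,-30],[0,0,0]],[62,[0,0,-80],[0,0,0]],[62,[0,0,-80],[0,0,0]],[75,[0,0,-80],[0,0,0]]]}}

```text
time_s: 3.85
tcp_pos: [661.7, 123.3, 100.2]
tcp_rot: [0.084, 0.996, 0.001, 0.002]
contact_force: [0.1, -0.2, -0.2]
opening: 0.865
finger_force: 0.0
```

Run:
```python
from h import *
im,T=shoot("top","t1"); cv2.imwrite("pics/t1c.png",cv2.resize(im[120:330,180:450],None,fx=2,fy=2))
go((439.9,95.2,98),80); go((439.9,95.2,12),80)
```

```text
shift [212.6 -64.2   0.1] turn [0.  0.1 0.4]
shift [212.7 -64.2  86.1] turn [0.  0.1 0.4]
```

View pics/t1c.png

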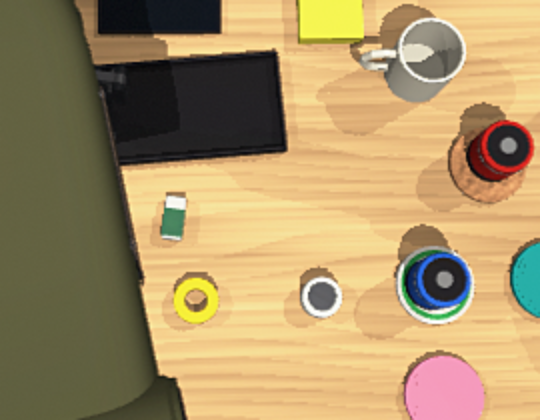

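The arm hides the tray's left end; pod C (322,295 in the crop) and the rest are in place. On to pod B.

Request:
{"method": "step_arm", "body": {"steps": [[75,[45,-14,0],[0,0,0]],[75,[90,-28,0],[0,0,0]],[75,[135,-42,0],[0,0,0]],[75,[180,-56,0],[0,0,0]],[75,[213,-64,0],[0,0,0]],[75,[213,-64,0],[0,0,0]],[75,[213,-64,0],[0,0,0]]]}}

```text
time_s: 4.6
tcp_pos: [438.0, 95.1, 96.9]
tcp_rot: [0.084, 0.996, -0.0, -0.001]
contact_force: [0.3, -0.2, 0.1]
opening: 0.881
finger_force: 0.0
```

Run:
```python
from h import *
im,T=shoot("wrist","w2"); 
hsv=cv2.cvtColor(im,cv2.COLOR_BGR2HSV); H,S,V=cv2.split(hsv)
p=proj("wrist",[439.9,95.2,26],T); print(p)
w=np.zeros_like(V); cv2.circle(w,tuple(int(v) for v in p),60,1,-1)
m=(S<40)&(V>150)&(w>0)
for c,s in blobs(m,80): 
    ctr=(s[0]+s[2]/2,s[1]+s[3]/2); print(c,s,at("wrist",ctr,24,T))
T1=np.load("pics/w1.npy")
cv2.imwrite("pics/w2c.png",im)
go((439.9,95.2,12),80)
```

```text
[277.8 227. ]
[264.2 225.5] [244 194  54  63 965] [438.7  90.7]
shift [-0.2 -0.2 85.3] turn [0.  0.  0.4]
```

View pics/w2c.png

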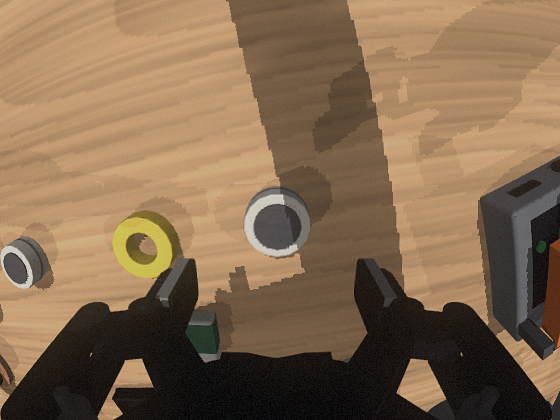

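Pod B is at (276,222) as predicted, centred between the fingers. Tape (145,244) is clear of the left finger.

Request:
{"method": "step_arm", "body": {"steps": [[75,[0,0,40],[0,0,0]],[75,[0,0,75],[0,0,0]],[75,[0,0,85],[0,0,0]],[75,[0,0,85],[0,0,0]],[40,[0,0,85],[0,0,0]],[40,[0,0,85],[0,0,0]],[40,[0,0,85],[0,0,0]],[40,[0,0,85],[0,0,0]]]}}

```text
time_s: 5.45
tcp_pos: [441.3, 95.8, 14.3]
tcp_rot: [0.084, 0.996, 0.001, 0.002]
contact_force: [0.1, -0.1, 7.1]
opening: 0.518
finger_force: 41.1
```

Request:
{"method": "step_arm", "body": {"steps": [[40,[0,0,-25],[0,0,0]],[40,[0,0,-50],[0,0,0]],[40,[0,0,-50],[0,0,0]],[40,[0,0,-50],[0,0,0]]]}}

```text
time_s: 5.85
tcp_pos: [440.0, 95.5, 63.3]
tcp_rot: [0.084, 0.996, 0.0, 0.001]
contact_force: [-1.2, 0.0, -0.8]
opening: 0.52
finger_force: 41.2
```

Run:
```python
from h import *
go((666,33.5,62),80); go((666,33.5,17),80)
```

```text
shift [-233.2  -23.4    1.7] turn [0.  0.1 0.4]
shift [-233.1  -23.4   46.7] turn [0.  0.1 0.4]
```

Request:
{"method": "step_arm", "body": {"steps": [[40,[-46,-5,0],[0,0,0]],[40,[-92,-9,0],[0,0,0]],[40,[-138,-14,0],[0,0,0]],[40,[-184,-19,0],[0,0,0]],[40,[-233,-23,0],[0,0,0]],[40,[-233,-23,0],[0,0,0]],[40,[-233,-23,25],[0,0,0]],[40,[-233,-23,43],[0,0,0]]]}}

```text
time_s: 6.65
tcp_pos: [664.4, 33.5, 17.5]
tcp_rot: [0.084, 0.996, -0.0, -0.001]
contact_force: [-6.9, 3.4, 49.8]
opening: 0.524
finger_force: 48.8
```

Request:
{"method": "step_arm", "body": {"steps": [[40,[0,0,1],[0,0,0]],[62,[0,0,1],[0,0,0]],[62,[0,0,0],[0,0,0]],[62,[0,0,-30],[0,0,0]],[62,[0,0,-80],[0,0,0]],[75,[0,0,-80],[0,0,0]],[75,[0,0,-80],[0,0,0]]]}}

```text
time_s: 7.35
tcp_pos: [666.7, 33.9, 102.0]
tcp_rot: [0.084, 0.996, 0.0, 0.002]
contact_force: [0.3, -0.9, -1.7]
opening: 0.878
finger_force: 0.0
```

Run:
```python
from h import *
go((443.9,-150.6,100),80); go((443.9,-150.6,15),80)
```

```text
shift [ 188.8 -219.1    0.9] turn [0.1 0.2 0.4]
shift [ 189.2 -219.2   85.9] turn [0.1 0.2 0.4]
```

Request:
{"method": "step_arm", "body": {"steps": [[75,[31,-36,0],[0,0,0]],[75,[62,-72,0],[0,0,0]],[75,[93,-108,0],[0,0,0]],[75,[124,-144,0],[0,0,0]],[75,[155,-180,0],[0,0,0]],[75,[189,-219,0],[0,0,0]],[75,[189,-219,0],[0,0,0]],[75,[189,-219,0],[0,0,0]]]}}

```text
time_s: 8.15
tcp_pos: [440.3, -150.8, 98.8]
tcp_rot: [0.085, 0.996, 0.0, -0.001]
contact_force: [-0.1, -0.4, -0.1]
opening: 0.88
finger_force: 0.0
```

Run:
```python
from h import *
s=sense(); print(s["tcp_pos"],s["joint_positions"])
im,T=shoot("wrist","w3"); 
hsv=cv2.cvtColor(im,cv2.COLOR_BGR2HSV); H,S,V=cv2.split(hsv)
p=proj("wrist",[443.9,-150.6,26],T); print(p)
w=np.zeros_like(V); cv2.circle(w,tuple(int(v) for v in p),60,1,-1)
m=(S<40)&(V>150)&(w>0)
for c,s in blobs(m,80): 
    ctr=(s[0]+s[2]/2,s[1]+s[3]/2); print(c,s,at("wrist",ctr,24,T))
go((443.9,-150.6,17),80)
```

```text
[ 440.3 -150.8   98.8] [-0.3  0.3 -0.5  0.8  0.  -0.2]
[278.2 228.4]
[274.2 224.7] [ 242  196   66   62 1421] [ 443.2 -152.7]
shift [-2.   0.2 82.2] turn [ 0.  -0.   0.3]
```

Request:
{"method": "step_arm", "body": {"steps": [[75,[-2,0,40],[0,0,0]],[75,[-2,0,72],[0,0,0]],[75,[-2,0,82],[0,0,0]],[75,[-2,0,82],[0,0,0]],[40,[-2,0,82],[0,0,0]],[40,[-2,0,82],[0,0,0]],[40,[-2,0,82],[0,0,0]],[40,[-2,0,82],[0,0,0]]]}}

```text
time_s: 9.0
tcp_pos: [446.0, -151.2, 19.4]
tcp_rot: [0.084, 0.996, -0.0, 0.002]
contact_force: [0.7, 1.2, 7.0]
opening: 0.517
finger_force: 41.0
```

Request:
{"method": "step_arm", "body": {"steps": [[40,[0,0,-25],[0,0,0]],[40,[0,0,-50],[0,0,0]],[40,[0,0,-50],[0,0,0]],[40,[0,0,-50],[0,0,0]]]}}

```text
time_s: 9.4
tcp_pos: [445.0, -151.2, 68.4]
tcp_rot: [0.084, 0.996, -0.0, 0.001]
contact_force: [-0.1, 1.2, -1.4]
opening: 0.517
finger_force: 41.2
```

Run:
```python
from h import *
go((671.5,-56.3,66),80); go((671.5,-56.3,23),80)
```

```text
shift [-207.5  131.4    2.8] turn [-0.   0.1  0.4]
shift [-207.4  131.5   45.8] turn [-0.   0.1  0.4]
```

Request:
{"method": "step_arm", "body": {"steps": [[40,[-41,26,0],[0,0,0]],[40,[-82,52,0],[0,0,0]],[40,[-123,78,0],[0,0,0]],[40,[-164,104,0],[0,0,0]],[40,[-207,131,0],[0,0,0]],[40,[-207,131,0],[0,0,0]],[40,[-207,131,25],[0,0,0]],[40,[-207,131,38],[0,0,0]]]}}

```text
time_s: 10.2
tcp_pos: [668.3, -56.0, 26.4]
tcp_rot: [0.084, 0.996, -0.0, -0.002]
contact_force: [-0.8, -0.2, -1.2]
opening: 0.516
finger_force: 41.3
```

Request:
{"method": "step_arm", "body": {"steps": [[40,[0,0,4],[0,0,0]],[62,[0,0,4],[0,0,0]],[62,[0,0,4],[0,0,0]],[62,[0,0,-30],[0,0,0]],[62,[0,0,-80],[0,0,0]],[80,[0,0,-80],[0,0,0]],[80,[0,0,-80],[0,0,0]]]}}

```text
time_s: 10.9
tcp_pos: [672.0, -56.8, 112.5]
tcp_rot: [0.084, 0.996, -0.0, 0.003]
contact_force: [-0.9, -0.2, -0.0]
opening: 0.934
finger_force: 0.0
```

Run:
```python
from h import *
go((456,-279,150),80); go((456,-279,55),80)
```

```text
shift [ 175.5 -255.2  -38.5] turn [0.  0.3 0.4]
shift [ 176.  -255.3   56.5] turn [0.  0.3 0.4]
```

Request:
{"method": "step_arm", "body": {"steps": [[85,[29,-42,-20],[0,0,0]],[85,[58,-84,-38],[0,0,0]],[85,[87,-126,-38],[0,0,0]],[85,[116,-168,-38],[0,0,0]],[85,[145,-210,-38],[0,0,0]],[85,[176,-255,-38],[0,0,0]],[85,[176,-255,-38],[0,0,0]],[85,[176,-255,-38],[0,0,0]]]}}

```text
time_s: 11.7
tcp_pos: [451.6, -279.3, 146.8]
tcp_rot: [0.086, 0.996, 0.001, -0.001]
contact_force: [1.4, -0.3, -0.7]
opening: 0.992
finger_force: 0.0
```

Run:
```python
from h import *
im,T=shoot("wrist","w4"); print(T[:3,3])
print("pred blue top",proj("wrist",[456,-279,75],T),"red",proj("wrist",[601,-358,75],T))
go((456,-279,150),80); go((456,-279,46),80)
```

```text
[ 451.6 -279.3  146.8]
pred blue top [278.7 230. ] red [220.2 387.7]
shift [-2.9 -0.  -3. ] turn [ 0.1 -0.1  0.2]
shift [ -3.   -0.1 101. ] turn [ 0.1 -0.1  0.2]
```

View pics/w4.png

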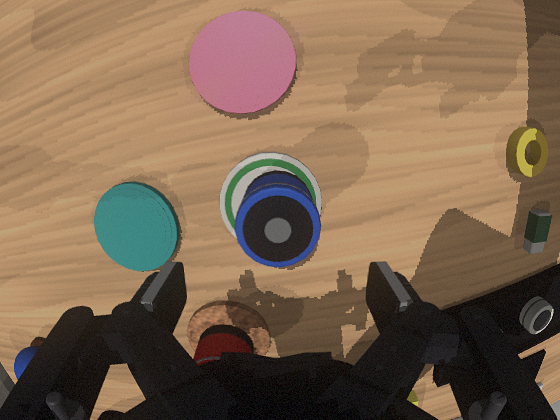

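Blue's top centre is at (278,230), exactly as predicted; the pad disc is centred near (271,203). Red is behind on its cork, turquoise at (136,226), pink at (243,62), and a pod sits in the tray at (538,316).

Request:
{"method": "step_arm", "body": {"steps": [[85,[-3,0,40],[0,0,0]],[85,[-3,0,80],[0,0,0]],[85,[-3,0,101],[0,0,0]],[85,[-3,0,101],[0,0,0]],[50,[-3,0,101],[0,0,0]],[50,[-3,0,101],[0,0,0]],[50,[-3,0,101],[0,0,0]],[50,[-3,0,101],[0,0,0]]], "newtons": 60}}

```text
time_s: 12.55
tcp_pos: [458.9, -279.4, 48.4]
tcp_rot: [0.084, 0.996, -0.001, 0.002]
contact_force: [1.0, 0.9, 4.5]
opening: 0.688
finger_force: 64.8
```

Run:
```python
from h import *
T=np.load("pics/w4.npy")
print("pad from wrist",at("wrist",(271,203),10,T))
s=sense(); print(s["tcp_pos"],s["opening"]*85.4,s["finger_force"],s["contact_force"])
go((455,-120,s["tcp_pos"][2]-10),80)
```

```text
pad from wrist [ 454.1 -284.8]
[ 458.9 -279.4   48.4] 58.776710760163226 64.82278347015381 [1.  0.9 4.5]
shift [ 30.5 156.5   9.8] turn [-0.   0.2  0.4]
```

Request:
{"method": "step_arm", "body": {"steps": [[50,[0,0,-20],[0,0,0]],[50,[8,40,-20],[0,0,0]],[50,[16,80,-20],[0,0,0]],[50,[24,120,-20],[0,0,0]],[50,[31,157,-20],[0,0,0]],[50,[31,157,-20],[0,0,0]],[50,[31,157,0],[0,0,0]],[50,[31,157,6],[0,0,0]]]}}

```text
time_s: 13.35
tcp_pos: [452.1, -118.8, 40.0]
tcp_rot: [0.084, 0.996, -0.0, -0.001]
contact_force: [0.2, -0.3, -2.9]
opening: 0.688
finger_force: 65.9
```

Request:
{"method": "step_arm", "body": {"steps": [[50,[0,0,3],[0,0,0]],[50,[0,0,3],[0,0,0]],[85,[0,0,3],[0,0,0]],[85,[0,0,3],[0,0,0]],[85,[0,0,-25],[0,0,0]],[85,[0,0,-70],[0,0,0]],[85,[0,0,-110],[0,0,0]],[85,[0,0,-110],[0,0,0]]]}}

```text
time_s: 14.15
tcp_pos: [457.3, -120.4, 156.4]
tcp_rot: [0.084, 0.996, -0.001, 0.006]
contact_force: [0.7, 0.5, -0.1]
opening: 0.998
finger_force: 0.0
```

Run:
```python
from h import *
im,T=shoot("top","t2"); cv2.imwrite("pics/t2c.png",cv2.resize(im[120:330,180:450],None,fx=2,fy=2))
print(T[:3,3]); go((601,-358,150),80)
```

```text
[ 457.3 -120.4  156.4]
shift [-183.1 -210.3    5.5] turn [-0.   0.4  0.3]
```

View pics/t2c.png

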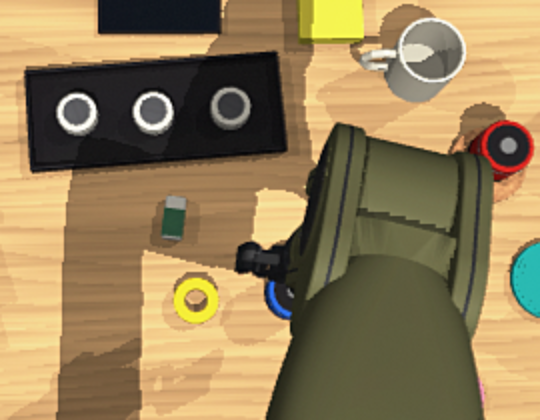

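All three pods are upright in the tray (crop (77,113), (153,112), (231,107)); blue stands at the buffer spot (285,295) under the arm. On to red.

Request:
{"method": "step_arm", "body": {"steps": [[85,[-30,-35,0],[0,0,0]],[85,[-60,-70,0],[0,0,0]],[85,[-90,-105,0],[0,0,0]],[85,[-120,-140,0],[0,0,0]],[85,[-150,-175,0],[0,0,0]],[85,[-183,-210,0],[0,0,0]],[85,[-183,-210,0],[0,0,0]],[85,[-183,-210,0],[0,0,0]]]}}

```text
time_s: 15.0
tcp_pos: [597.4, -357.2, 147.9]
tcp_rot: [0.085, 0.996, 0.001, -0.002]
contact_force: [0.3, 0.6, 0.8]
opening: 0.996
finger_force: 0.0
```

Run:
```python
from h import *
im,T=shoot("wrist","w5"); print(T[:3,3],sense()["joint_positions"])
print("pred",proj("wrist",[601,-358,75],T),proj("wrist",[594.7,-354.7,10],T))
cv2.imwrite("pics/w5c.png",im[100:320,150:430])
go((601,-358,46),80)
```

```text
[ 597.4 -357.2  147.9] [-0.5  0.6  0.2  1.1  0.  -0.4]
pred [276.7 228.8] [278.8 195.6]
shift [ -4.7  -1.4 102.6] turn [ 0.1 -0.2  0.3]
```

View pics/w5c.png

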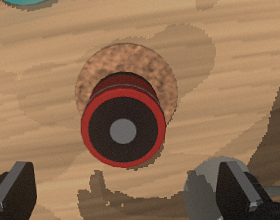

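Red's top centre is at (273,229) and the coaster's centre at about (277,195), both within 3 mm of prediction. Grasp.

Request:
{"method": "step_arm", "body": {"steps": [[85,[-5,-3,40],[0,0,0]],[85,[-5,-3,80],[0,0,0]],[85,[-5,-3,102],[0,0,0]],[85,[-5,-3,102],[0,0,0]],[50,[-5,-3,102],[0,0,0]],[50,[-5,-3,102],[0,0,0]],[50,[-5,-3,102],[0,0,0]],[50,[-5,-3,102],[0,0,0]]]}}

```text
time_s: 15.85
tcp_pos: [604.1, -360.9, 51.6]
tcp_rot: [0.084, 0.996, -0.001, 0.002]
contact_force: [-0.9, 1.8, 7.4]
opening: 0.684
finger_force: 65.4
```

Request:
{"method": "step_arm", "body": {"steps": [[50,[0,0,-10],[0,0,0]],[50,[0,0,-20],[0,0,0]],[50,[0,0,-20],[0,0,0]]]}}

```text
time_s: 16.15
tcp_pos: [603.7, -361.1, 70.9]
tcp_rot: [0.084, 0.996, -0.001, 0.001]
contact_force: [0.3, 0.6, -2.0]
opening: 0.684
finger_force: 64.9
```

Run:
```python
from h import *
s=sense(); print(s["tcp_pos"],s["opening"]*85.4,s["finger_force"],s["contact_force"])
T=np.load("pics/w5.npy"); print(at("wrist",(273,229),75,T),at("wrist",(277,195),10,T))
go((454.4,-284.5,s["tcp_pos"][2]),80)
```

```text
[ 603.7 -361.1   70.9] 58.417290963664485 64.93929505348206 [ 0.3  0.6 -2. ]
[ 600.7 -360.5] [ 593.9 -356.2]
shift [160.   50.5  -0.5] turn [-0.1  0.2  0.4]
```

Request:
{"method": "step_arm", "body": {"steps": [[50,[40,13,0],[0,0,0]],[50,[80,25,0],[0,0,0]],[50,[120,38,0],[0,0,0]],[50,[157,50,0],[0,0,0]],[50,[157,50,0],[0,0,0]],[50,[157,50,0],[0,0,0]],[50,[157,50,12],[0,0,0]],[50,[157,50,16],[0,0,0]]]}}

```text
time_s: 16.95
tcp_pos: [457.2, -285.4, 51.8]
tcp_rot: [0.084, 0.996, -0.0, 0.0]
contact_force: [-0.2, 0.5, -3.2]
opening: 0.686
finger_force: 65.0
```

Run:
```python
from h import *
s=sense(); print(s["tcp_pos"],s["opening"]*85.4,s["finger_force"],s["contact_force"])
go((457.4,-284.5,51.6))
```

```text
[ 457.2 -285.4   51.8] 58.58054918459173 65.0228226184845 [-0.2  0.5 -3.2]
shift [-0.1  0.9  0.2] turn [-0.  0.  0.]
```

Request:
{"method": "step_arm", "body": {"steps": [[50,[0,1,2],[0,0,0]],[50,[0,1,2],[0,0,0]],[85,[0,1,2],[0,0,0]],[85,[0,1,2],[0,0,0]],[85,[0,1,-30],[0,0,0]],[85,[0,1,-70],[0,0,0]],[85,[0,1,-110],[0,0,0]],[85,[0,1,-110],[0,0,0]]]}}

```text
time_s: 17.75
tcp_pos: [460.3, -286.1, 168.2]
tcp_rot: [0.084, 0.996, -0.002, 0.005]
contact_force: [-0.0, 0.5, 0.2]
opening: 0.995
finger_force: 0.0
```

Run:
```python
from h import *
im,T=shoot("wrist","w6"); print(T[:3,3])
hsv=cv2.cvtColor(im,cv2.COLOR_BGR2HSV); H,S,V=cv2.split(hsv)
print("pred pad",proj("wrist",[454.4,-284.5,10],T),"red",proj("wrist",[454.4,-284.5,75],T))
for c,s in blobs(((H<8)|(H>172))&(S>130)&(V>70),150):
    ctr=(s[0]+s[2]/2,s[1]+s[3]/2); print("red",ctr,s,at("wrist",ctr,75,T))
cv2.imwrite("pics/w6c.png",im[60:340,130:560])
# blue prediction: TCP on release 457.3,-120.4 ; relative offset -> blue
print("blue pred",proj("wrist",[454,-120,65],T)); go((454,-120,150)); go((454,-120,40))
```

```text
[ 460.3 -286.1  168.2]
pred pad [278.  184.8] red [278.3 205. ]
red (np.float64(277.0), np.float64(166.5)) [247 157  60  19 283] [ 426.2 -280.7]
red (np.float64(277.5), np.float64(203.5)) [ 238  164   79   79 1701] [ 453.2 -284.9]
blue pred [471.2 170.3]
shift [ 32.6 162.1  15. ] turn [-0.1  0.4  0. ]
shift [ 33.3 162.4 125. ] turn [-0.1  0.4  0. ]
```

View pics/w6c.png

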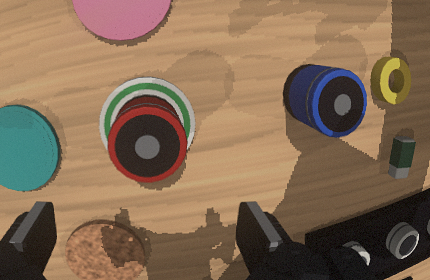

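Red is upright on the ringed pad, within 2 mm of its centre. Blue's top is at (470,164), near the predicted (471,170), and the empty coaster shows at the bottom left.

Request:
{"method": "step_arm", "body": {"steps": [[85,[9,41,0],[0,0,0]],[85,[17,82,0],[0,0,0]],[85,[25,123,0],[0,0,0]],[85,[33,162,10],[0,0,0]],[85,[33,162,15],[0,0,0]],[85,[33,162,15],[0,0,0]],[85,[33,162,15],[0,0,0]]]}}

```text
time_s: 18.5
tcp_pos: [450.8, -119.2, 147.1]
tcp_rot: [0.084, 0.996, -0.0, -0.0]
contact_force: [-0.4, 0.6, -0.2]
opening: 0.994
finger_force: 0.0
```

Run:
```python
from h import *
im,T=shoot("wrist","w7"); print(T[:3,3])
hsv=cv2.cvtColor(im,cv2.COLOR_BGR2HSV); H,S,V=cv2.split(hsv)
print("pred",proj("wrist",[454,-120,65],T))
for c,s in blobs((H>105)&(H<130)&(S>130)&(V>120),100):
    ctr=(s[0]+s[2]/2,s[1]+s[3]/2); print("blue",ctr,s,at("wrist",ctr,65,T))
go((454,-120,40))
```

```text
[ 450.8 -119.2  147.1]
pred [276.7 223.4]
blue (np.float64(277.0), np.float64(214.0)) [ 236  175   82   78 1476] [ 447.2 -118.6]
shift [ -3.    0.  107.4] turn [-0. -0. -0.]
```

Request:
{"method": "step_arm", "body": {"steps": [[85,[2,0,40],[0,0,0]],[85,[2,0,80],[0,0,0]],[85,[2,0,105],[0,0,0]],[85,[2,0,105],[0,0,0]],[50,[2,0,105],[0,0,0]],[50,[2,0,105],[0,0,0]],[50,[2,0,105],[0,0,0]],[50,[2,0,105],[0,0,0]]]}}

```text
time_s: 19.35
tcp_pos: [450.8, -119.0, 44.6]
tcp_rot: [0.084, 0.996, -0.001, 0.002]
contact_force: [-0.2, -0.6, 7.5]
opening: 0.682
finger_force: 65.2
```

Request:
{"method": "step_arm", "body": {"steps": [[50,[2,0,-15],[0,0,0]],[50,[2,0,-30],[0,0,0]],[50,[2,0,-30],[0,0,0]]]}}

```text
time_s: 19.65
tcp_pos: [448.5, -118.3, 74.7]
tcp_rot: [0.084, 0.996, -0.0, 0.002]
contact_force: [0.7, 0.3, -2.7]
opening: 0.678
finger_force: 65.1
```

Run:
```python
from h import *
s=sense(); print(s["tcp_pos"],s["opening"]*85.4,s["finger_force"],s["contact_force"])
im=capture("side"); cv2.imwrite("pics/s2.png",cv2.resize(im[180:400,150:460],None,fx=2,fy=2))
go((595,-355.5,s["tcp_pos"][2]),80)
```

```text
[ 448.5 -118.3   74.7] 57.904496172418185 65.09326815605164 [ 0.7  0.3 -2.7]
shift [-184.6 -209.5   -0.3] turn [-0.   0.2  0.4]
```

Request:
{"method": "step_arm", "body": {"steps": [[50,[-30,-35,0],[0,0,0]],[50,[-61,-70,0],[0,0,0]],[50,[-92,-105,0],[0,0,0]],[50,[-123,-140,0],[0,0,0]],[50,[-154,-175,0],[0,0,0]],[50,[-185,-209,0],[0,0,0]],[50,[-185,-209,0],[0,0,0]],[50,[-185,-209,0],[0,0,0]]]}}

```text
time_s: 20.5
tcp_pos: [593.9, -355.4, 70.6]
tcp_rot: [0.084, 0.996, 0.001, -0.001]
contact_force: [-0.1, 1.1, -3.2]
opening: 0.683
finger_force: 65.6
```

Run:
```python
from h import *
s=sense(); print(s["tcp_pos"],s["opening"]*85.4,s["finger_force"],s["contact_force"])
im,T=shoot("wrist","w8"); cv2.imwrite("pics/w8c.png",im[60:340,130:430])
go((595,-355.5,54.6),80)
```

```text
[ 593.9 -355.4   70.6] 58.36605174603867 65.59702277183533 [-0.1  1.1 -3.2]
shift [-2.1 -1.  16.3] turn [ 0.1 -0.2  0.4]
```

View pics/w8c.png

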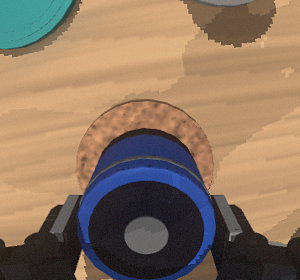

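Blue is held upright over the coaster, centred side to side at crop (146,…).

Request:
{"method": "step_arm", "body": {"steps": [[50,[-2,-1,10],[0,0,0]],[50,[-2,-1,15],[0,0,0]],[50,[-2,-1,17],[0,0,0]],[50,[-2,-1,17],[0,0,0]],[85,[-2,-1,17],[0,0,0]],[85,[-2,-1,17],[0,0,0]],[85,[-2,-1,-20],[0,0,0]],[85,[-2,-1,-60],[0,0,0]]]}}

```text
time_s: 21.35
tcp_pos: [595.2, -355.6, 132.3]
tcp_rot: [0.084, 0.996, 0.001, -0.001]
contact_force: [1.5, 0.1, 1.0]
opening: 0.995
finger_force: 0.0
```

Run:
```python
from h import *
s=sense(); print(s["tcp_pos"],s["opening"]*85.4)
go((450,150,200),80)
```

```text
[ 595.2 -355.6  132.3] 84.97182405527664
shift [227.8 474.3 -66.5] turn [ 0.1 -0.2  0.4]
```

Request:
{"method": "step_arm", "body": {"steps": [[80,[0,0,-40],[0,0,0]],[80,[15,35,-70],[0,0,0]],[80,[34,77,-97],[0,0,0]],[80,[53,119,-97],[0,0,0]],[80,[72,161,-97],[0,0,0]],[80,[91,203,-97],[0,0,0]],[80,[110,245,-97],[0,0,0]],[80,[129,287,-97],[0,0,0]]]}}

```text
time_s: 22.15
tcp_pos: [516.7, -50.1, 230.7]
tcp_rot: [0.084, 0.996, 0.0, 0.001]
contact_force: [0.6, 0.9, 0.1]
opening: 0.934
finger_force: 0.0
```

Request:
{"method": "step_arm", "body": {"steps": [[80,[19,42,0],[0,0,0]],[80,[38,84,0],[0,0,0]],[80,[57,126,0],[0,0,0]],[80,[76,168,0],[0,0,0]],[80,[95,210,0],[0,0,0]],[80,[126,284,0],[0,0,0]],[80,[126,284,0],[0,0,0]],[80,[126,284,0],[0,0,0]]]}}

```text
time_s: 22.95
tcp_pos: [439.8, 253.1, 230.6]
tcp_rot: [0.081, 0.997, 0.001, 0.001]
contact_force: [-0.7, -0.2, -0.8]
opening: 0.937
finger_force: 0.0
```

Run:
```python
from h import *
im,T=shoot("wrist","w9"); print(T[:3,3])
shoot("top","t3"); t=cv2.imread("pics/t3.png")
cv2.imwrite("pics/view.png",np.vstack([im[0:330],np.zeros((10,560,3),np.uint8),t[125:325,0:560][:, :]])[:600])
cv2.imwrite("pics/t3c.png",cv2.resize(t[130:330,60:460],None,fx=2,fy=2,interpolation=cv2.INTER_CUBIC))
```

```text
[439.8 253.1 230.6]
```

View pics/view.png

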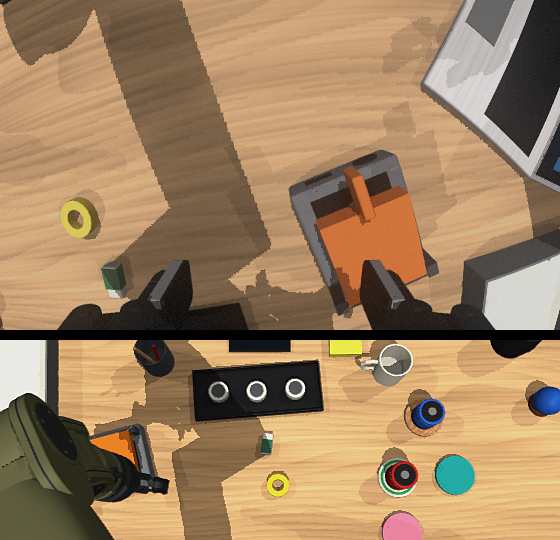

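View: the pods are in the tray at lower (218,391), (256,391) and (294,388). Red is on the ringed pad (401,475) and blue on the coaster (429,411); tape and eraser are untouched. Guard is at upper (372,235) with its tab at (358,190). I'll check the speakers numerically and fit the guard/unit pose by silhouette.

```bash
cat > fit.py <<'E'
from h import *
from scipy.optimize import minimize
def box(x0,x1,y0,y1,z0,z1): return np.array([[x,y,z] for x in(x0,x1) for y in(y0,y1) for z in(z0,z1)],float)
G=[box(-95,0,-44,44,-18,4),box(-138,-95,-5,5,-11,23)]
def pts(P,x,y,a,g):
    # guard lifts: front (-x) goes up -> rotation about +y by +g
    P=R.from_euler("y",g).apply(P)+[50,0,88]
    return R.from_euler("z",a).apply(P)+[x,y,0]
def mask(im):
    H,S,V=cv2.split(cv2.cvtColor(im,cv2.COLOR_BGR2HSV)); return ((H>4)&(H<13)&(S>195)&(V>60)).astype(np.uint8)
def views():
    out=[]
    for n,f,roi in (("top","top0",(70,200,150,300)),("wrist","w1",(330,110,550,320)),("wrist","w9",(280,130,460,256)),("side","side0",(130,140,230,230))):
        im=cv2.imread(f"pics/{f}.png"); m=mask(im); w=np.zeros_like(m); x0,y0,x1,y1=roi; w[y0:y1,x0:x1]=1
        T=np.load(f"pics/{f}.npy") if n=="wrist" else None
        out.append((n,T,m,w))
    return out
def cost(p,vs,each=False):
    c=[]
    for n,T,m,w in vs:
        r=np.zeros_like(m)
        for P in G:
            q=np.array([proj(n,v,T) for v in pts(P,*p[:2],p[2],p[3])]); cv2.fillConvexPoly(r,cv2.convexHull((q*16).astype(np.int32)),1,shift=4)
        c.append(((r!=m)*w).sum()/max(1,(m*w).sum()))
    return c if each else sum(c)
E
python3 - <<'E'
from fit import *
vs=views(); print([int((m*w).sum()) for _,_,m,w in vs])
best=None
for a in (0.1,0.25,0.4):
    r=minimize(cost,[500,335,a,0.07],args=(vs,),method="Nelder-Mead",options=dict(initial_simplex=np.array([500,335,a,.07])+np.vstack([np.zeros(4),np.diag([15,15,.1,.08])]),maxfev=300))
    print(r.x.round(3),round(r.fun,3))
    if best is None or r.fun<best.fun: best=r
x=best.x; print(np.round(cost(x,vs,True),3))
for k in range(4): print(k,minimize(cost,x,args=([vs[k]],),method="Nelder-Mead",options=dict(initial_simplex=x+np.vstack([np.zeros(4),np.diag([5,5,.05,.04])]),maxfev=150)).x.round(3))
t=cv2.imread("pics/t3.png"); H,S,V=cv2.split(cv2.cvtColor(t,cv2.COLOR_BGR2HSV))
for nm,m in (("blue",(H>105)&(H<130)&(S>130)&(V>70)),("red",((H<8)|(H>172))&(S>150)&(V>70))):
    for c,s in blobs(m,100):
        if c[0]>380 and c[0]<500: print(nm,c,s,at("top",(s[0]+s[2]/2,s[1]+s[3]/2),75))
E
```

```text
[1915, 23, 10, 0]Traceback (most recent call last):
  File "<stdin>", line 5, in <module>
    res = _minimize_neldermead(fun, x0, args, callback, bounds=bounds,
                               **options)
    fsim[j] = func(sim[j])
              ~~~~^^^^^^^^
    fx = function(np.copy(x), *(wrapper_args + args))
  File "fit.py", line 23, in cost
    q=np.array([proj(n,v,T) for v in pts(P,*p[:2],p[2],p[3])]); cv2.fillConvexPoly(r,cv2.convexHull((q*16).astype(np.int32)),1,shift=4)
                ~~~~^^^^^^^
  File "h.py", line 15, in proj
    c=camera_info(name); E=T@c["mount"] if name=="wrist" else c["extrinsics"]
ValueError: time passes only in moves, steps and waits
```

```bash
sed -i 's/^np.set_printoptions/import functools\ncamera_info=functools.cache(camera_info)\nnp.set_printoptions/' h.py
python3 - <<'E'
import cv2
for f,ps in (("w1",[(440,220),(432,150),(400,240)]),("w9",[(372,235),(358,190)]),("side0",[(178,172),(172,182)]),("top0",[(111,240),(117,270)])):
    im=cv2.cvtColor(cv2.imread(f"pics/{f}.png"),cv2.COLOR_BGR2HSV); print(f,[im[y,x].tolist() for x,y in ps])
im=cv2.cvtColor(cv2.imread("pics/w9.png"),cv2.COLOR_BGR2HSV); print("wood",im[100,300].tolist(),im[180,230].tolist())
E
```

```text
w1 [[12, 179, 227], [10, 182, 170], [12, 178, 226]]
w9 [[12, 186, 208], [11, 180, 210]]
side0 [[12, 174, 107], [13, 187, 75]]
top0 [[12, 226, 152], [13, 230, 103]]
wood [15, 104, 213] [14, 109, 119]
```

```bash
sed -i 's/(H>4)&(H<13)&(S>195)&(V>60)/(H>4)\&(H<17)\&(S>148)\&(V>50)/' fit.py
cat > runfit.py <<'E'
from fit import *
vs=views(); print([int((m*w).sum()) for _,_,m,w in vs])
best=None
for a in (0.1,0.25,0.4):
    r=minimize(cost,[500,335,a,0.07],args=(vs,),method="Nelder-Mead",options=dict(initial_simplex=np.array([500,335,a,.07])+np.vstack([np.zeros(4),np.diag([15,15,.1,.08])]),maxfev=300))
    print(r.x.round(3),round(r.fun,3))
    if best is None or r.fun<best.fun: best=r
x=best.x; print(np.round(cost(x,vs,True),3))
for k in range(4): print(k,minimize(cost,x,args=([vs[k]],),method="Nelder-Mead",options=dict(initial_simplex=x+np.vstack([np.zeros(4),np.diag([5,5,.05,.04])]),maxfev=150)).x.round(3))
t=cv2.imread("pics/t3.png"); H,S,V=cv2.split(cv2.cvtColor(t,cv2.COLOR_BGR2HSV))
for nm,m in (("blue",(H>105)&(H<130)&(S>130)&(V>70)),("red",((H<8)|(H>172))&(S>150)&(V>70))):
    for c,s in blobs(m,100):
        if c[0]>380 and c[0]<500: print(nm,c,s,at("top",(s[0]+s[2]/2,s[1]+s[3]/2),75))
E
python3 runfit.py
```

```text
[2217, 13032, 5892, 794]
[505.8 339.1   0.2   0.1] 0.31
[506.2 338.8   0.3   0.1] 0.327
[505.6 338.8   0.2   0.1] 0.315
[0.1 0.  0.  0.2]
0 [507.4 339.9   0.2   0.1]
1 [505.5 339.    0.2   0.1]
2 [505.6 339.    0.2   0. ]
3 [504.8 332.2   0.3   0.1]
blue [426.5 200. ] [414 184  31  29 322] [ 589.8 -348. ]
red [400.7 261.1] [387 246  31  29 277] [ 454.7 -278.9]
```

```bash
cat >> runfit.py <<'E'
np.set_printoptions(precision=4); print(x)
print("unit x",x[0],x[1],np.degrees(x[2]))
for g in (x[3],):
  print("tab",pts(np.array([[-118,0,12.]]),*x[:3],g))
for n,b in(("blue",(432,195.5)),("red",(402.5,260))): print(n,at("top",b,75))
E
python3 runfit.py | tail -6
```

```text
red [400.7 261.1] [387 246  31  29 277] [ 454.7 -278.9]
[505.8021 339.0519   0.243    0.0611]
unit x 505.80207070019304 339.05193160201776 13.920107452810852
tab [[440.7242 322.9226 107.1842]]
blue [ 596.4713 -354.1298]
red [ 455.8047 -278.9598]
```

Run:
```python
from h import *
T=tcp(); print(T[:3,3]); go((440.7,322.9,165),103.9)
```

```text
[440.2 249.9 230.3]
shift [11.7 72.1 65.3] turn [ -0.    0.1 -23.4]
```

Request:
{"method": "step_arm", "body": {"steps": [[40,[4,24,20],[0,0,-8]],[40,[8,48,40],[0,0,-16]],[40,[12,72,65],[0,0,-23.4]],[40,[12,72,65],[0,0,-23.4]],[40,[12,72,65],[0,0,-23.4]],[40,[12,72,65],[0,0,-23.4]]], "newtons": 25}}

```text
time_s: 23.65
tcp_pos: [441.1, 321.2, 165.8]
tcp_rot: [-0.119, 0.993, 0.0, 0.001]
contact_force: [-0.5, 0.2, 0.2]
opening: 0.467
finger_force: 0.0
```

Run:
```python
from fit import *
im,T=shoot("wrist","w10"); print(T[:3,3]); x=[505.8,339.05,.243,.061]
# check tab in wrist image: orange mask above the plate front edge
m=mask(im); p=proj("wrist",pts(np.array([[-118,0,23.]]),*x)[0],T); print("tab top pred",p)
for P in ([-138,0,23.],[-95,0,23.]):
    q=proj("wrist",pts(np.array([P]),*x)[0],T); r=int(round(q[1])); c=np.where(m[r])[0]; print(q,c.min() if len(c) else None,c.max() if len(c) else None)
for r in range(int(p[1])-30,int(p[1])+31,6):
    c=np.where(m[r])[0]; print(r,(c.min(),c.max(),len(c)) if len(c) else None)
v=("wrist",T,m,np.ones_like(m)*(np.arange(420)[:,None]<250).astype(np.uint8))
r=minimize(cost,x,args=([v],),method="Nelder-Mead",options=dict(initial_simplex=np.array(x)+np.vstack([np.zeros(4),np.diag([5,5,.05,.04])]),maxfev=200))
np.set_printoptions(precision=4); print(r.x,r.fun)
go((440.7,322.9,107),103.9)
```

```text
[441.1 321.2 165.8]
tab top pred [280.4 238.6]
[280.4 207.6] 273 287
[280.4 271.1] 235 317
208 (np.int64(273), np.int64(287), 15)
214 (np.int64(272), np.int64(288), 17)
220 (np.int64(272), np.int64(288), 17)
226 (np.int64(272), np.int64(288), 17)
232 (np.int64(272), np.int64(288), 17)
238 (np.int64(272), np.int64(288), 17)
244 (np.int64(221), np.int64(337), 117)
250 (np.int64(219), np.int64(340), 122)
256 (np.int64(234), np.int64(342), 92)
262 (np.int64(235), np.int64(341), 87)
268 (np.int64(235), np.int64(317), 83)
[504.8619 338.93     0.2471   0.0605] 0.1278538812785388
shift [ 0.2956  1.5761 58.9827] turn [ 0.0121  0.0947 -0.2708]
```

Request:
{"method": "step_arm", "body": {"steps": [[40,[0,2,30],[0,0,0]],[40,[0,2,55],[0,0,0]],[40,[0,2,59],[0,0,0]],[40,[0,2,59],[0,0,0]],[3,[0,2,59],[0,0,0]],[3,[0,2,59],[0,0,0]],[3,[0,2,59],[0,0,0]],[3,[0,2,59],[0,0,0]]]}}

```text
time_s: 24.5
tcp_pos: [441.1, 324.1, 106.8]
tcp_rot: [-0.12, 0.993, -0.0, 0.001]
contact_force: [2.6, -3.9, 2.2]
opening: 0.113
finger_force: 29.2
```

Run:
```python
from h import *
s=sense(); print(s["tcp_pos"],s["opening"]*85.4,s["finger_force"],s["contact_force"])
im,T=shoot("top","t4"); H,S,V=cv2.split(cv2.cvtColor(im,cv2.COLOR_BGR2HSV))
Rt=R.from_euler("z",3.5,degrees=True).as_matrix()[:2,:2]
for c,q in blobs((S<45)&(V>120),60):
    if 180<c[0]<350 and 145<c[1]<300: print("white",c,q[4],Rt.T@(at("top",(q[0]+q[2]/2,q[1]+q[3]/2),30)-[666,33.5]))
P=np.array([[-118*np.cos(g)+12*np.sin(g),118*np.sin(g)+12*np.cos(g)] for g in np.r_[.061,np.linspace(.2,1.85,13)]])
print(np.c_[np.r_[.061,np.linspace(.2,1.85,13)],-(P-P[0])].round(2))
```

```text
[441.1 324.1 106.8] 9.613485692483675 29.23003613948822 [ 2.6 -3.9  2.2]
white [294.8 173.8] 170 [ -7.9 -88.9]
white [218.2 175.3] 149 [ 2.  88.4]
white [256.3 176.1] 167 [-6.5  0.2]
white [267.5 220.9] 64 [-113.3  -15.4]
[[   0.1   -0.    -0. ]
 [   0.2   -3.8  -16. ]
 [   0.3   -9.7  -31.2]
 [   0.5  -17.6  -45.5]
 [   0.6  -27.4  -58.5]
 [   0.8  -38.9  -70. ]
 [   0.9  -51.9  -79.9]
 [   1.   -66.   -87.9]
 [   1.2  -81.2  -93.9]
 [   1.3  -97.   -97.7]
 [   1.4 -113.3  -99.4]
 [   1.6 -129.5  -98.8]
 [   1.7 -145.6  -96. ]
 [   1.9 -161.1  -91. ]]
```

All three pods sit near the tray centre line. The tab is gripped at 9.6 mm (10 mm fin), so I lift the guard along its arc.

Request:
{"method": "step_arm", "body": {"steps": [[3,[-2,0,-8],[0,0,0]],[3,[-4,0,-16],[0,0,0]],[3,[-10,0,-31],[0,0,0]],[3,[-18,0,-45],[0,0,0]],[3,[-27,0,-58],[0,0,0]],[3,[-39,0,-70],[0,0,0]],[3,[-52,0,-80],[0,0,0]],[3,[-52,0,-80],[0,0,0]]]}}

```text
time_s: 25.35
tcp_pos: [491.2, 336.4, 186.0]
tcp_rot: [-0.12, 0.993, -0.0, -0.0]
contact_force: [1.0, -4.1, 0.2]
opening: 0.115
finger_force: 28.7
```

Run:
```python
from fit import *
s=sense(); print(s["tcp_pos"],s["opening"]*85.4,s["finger_force"],s["contact_force"])
print(pts(np.array([[-118,0,12.]]),505.5,339,.244,.89))
```

```text
[491.2 336.4 186. ] 9.781893186520799 28.74025046825409 [ 1.  -4.1  0.2]
[[491.  335.4 187.2]]
```

Request:
{"method": "step_arm", "body": {"steps": [[3,[-14,0,-8],[0,0,0]],[3,[-29,0,-14],[0,0,0]],[3,[-45,0,-18],[0,0,0]],[3,[-61,0,-19],[0,0,0]],[3,[-77,0,-19],[0,0,0]],[3,[-93,0,-16],[0,0,0]],[3,[-101,0,-14],[0,0,0]],[3,[-101,0,-14],[0,0,0]]]}}

```text
time_s: 26.15
tcp_pos: [589.0, 360.4, 199.7]
tcp_rot: [-0.12, 0.993, -0.0, 0.0]
contact_force: [1.6, -3.4, 3.3]
opening: 0.112
finger_force: 30.5
```

Request:
{"method": "step_arm", "body": {"steps": [[3,[0,0,0],[0,0,0]],[16,[0,0,0],[0,0,0]],[16,[0,0,0],[0,0,0]],[16,[0,0,0],[0,0,0]],[16,[0,0,-30],[0,0,0]],[16,[0,0,-60],[0,0,0]],[16,[0,0,-60],[0,0,0]]]}}

```text
time_s: 26.85
tcp_pos: [590.0, 362.5, 264.7]
tcp_rot: [-0.12, 0.993, 0.002, 0.004]
contact_force: [0.7, 0.7, 0.7]
opening: 0.19
finger_force: 0.0
```

Run:
```python
from fit import *
s=sense(); print(s["tcp_pos"],s["opening"]*85.4,s["finger_force"],s["contact_force"])
u=lambda p: R.from_euler("z",.244).apply(p)+[505.5,339,0]
print(u([-30,13,79]),u([-30,55,140])); go(u([-30,45,250])); go(u([-110,0,250]))
```

```text
[590.  362.5 264.7] 16.236522348729462 0.0 [0.7 0.7 0.7]
[473.2 344.4  79. ] [463.1 385.1 140. ]
shift [117.9  42.2  14. ] turn [ 0.2  0.4 -0. ]
shift [197.8  -3.1  13.2] turn [ 0.2  0.4 -0. ]
```

Request:
{"method": "step_arm", "body": {"steps": [[16,[40,14,0],[0,0,0]],[16,[80,28,0],[0,0,0]],[0,[118,45,0],[0,0,0]],[0,[118,45,60],[0,0,0]],[0,[118,45,90],[0,0,0]],[0,[118,45,90],[0,0,0]],[0,[118,45,90],[0,0,0]]]}}

```text
time_s: 27.55
tcp_pos: [462.6, 376.3, 169.6]
tcp_rot: [-0.12, 0.993, -0.0, -0.001]
contact_force: [-0.1, 0.3, 1.0]
opening: 0.001
finger_force: 0.0
```

Run:
```python
from fit import *
s=sense(); print(s["tcp_pos"],s["opening"]*85.4,s["contact_force"])
u=lambda p: R.from_euler("z",.244).apply(p)+[505.5,339,0]
im,T=shoot("wrist","w11"); print("tip off",proj("wrist",u([-30,13,79]),T),"on",proj("wrist",u([-30,-13,79]),T),"pivot",proj("wrist",u([-30,0,52]),T))
go(u([-30,48,75]),90+np.degrees(.244))
```

```text
[462.6 376.3 169.6] 0.0794324011000703 [-0.1  0.3  1. ]
tip off [231.6 219.5] on [197.4 219.5] pivot [220.2 209. ]
shift [-1.   0.9 96.2] turn [ 0.1  0.1 -0.2]
```

View pics/w11.png

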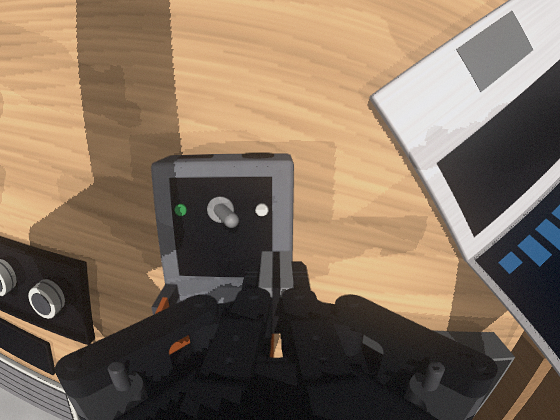

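The guard is open and the toggle's tip is at (231,220), exactly where predicted (off), with the green dot at (180,210). Descend beside it.

Request:
{"method": "step_arm", "body": {"steps": [[0,[-1,2,40],[0,0,0]],[0,[-1,2,75],[0,0,0]],[0,[-1,2,95],[0,0,0]],[0,[-1,2,95],[0,0,0]],[0,[-1,-8,95],[0,0,0]],[0,[-1,-18,95],[0,0,0]],[0,[-1,-26,95],[0,0,0]],[0,[-1,-26,95],[0,0,0]]]}}

```text
time_s: 28.4
tcp_pos: [472.2, 351.0, 77.2]
tcp_rot: [-0.119, 0.993, 0.001, 0.002]
contact_force: [-0.6, 0.1, -0.6]
opening: 0.003
finger_force: 0.1
```

Request:
{"method": "step_arm", "body": {"steps": [[0,[0,-4,0],[0,0,0]],[0,[0,-7,0],[0,0,0]],[0,[0,-9,0],[0,0,0]],[0,[0,-9,0],[0,0,0]]]}}

```text
time_s: 28.8
tcp_pos: [472.4, 342.2, 74.6]
tcp_rot: [-0.12, 0.993, -0.0, -0.0]
contact_force: [-0.2, -0.4, 0.9]
opening: -0.001
finger_force: 0.1
```

Run:
```python
from fit import *
s=sense(); print(s["tcp_pos"],R.from_euler("z",-.244).apply(s["tcp_pos"]-np.array([505.5,339,0])),R.from_euler("z",-.244).apply(s["contact_force"]))
```

```text
[472.4 342.2  74.6] [-31.3  11.1  74.6] [-0.3 -0.4  0.9]
```

Request:
{"method": "step_arm", "body": {"steps": [[0,[0,-2,0],[0,0,0]],[0,[0,-4,0],[0,0,0]],[0,[0,-4,0],[0,0,0]]]}}

```text
time_s: 29.1
tcp_pos: [473.1, 339.1, 74.6]
tcp_rot: [-0.12, 0.993, 0.001, -0.0]
contact_force: [-0.9, 2.6, -0.7]
opening: 0.001
finger_force: 1.1
```

Request:
{"method": "step_arm", "body": {"steps": [[0,[0,-2,0],[0,0,0]],[0,[0,-2,0],[0,0,0]],[0,[0,-2,0],[0,0,0]]]}}

```text
time_s: 29.4
tcp_pos: [473.3, 338.7, 74.8]
tcp_rot: [-0.121, 0.993, 0.002, -0.0]
contact_force: [-2.4, 6.7, -0.5]
opening: -0.0
finger_force: 2.8
```

Run:
```python
from fit import *
s=sense(); print(s["tcp_pos"],R.from_euler("z",-.244).apply(s["tcp_pos"]-np.array([505.5,339,0])),R.from_euler("z",-.244).apply(s["contact_force"]))
u=lambda p: R.from_euler("z",.244).apply(p)+[505.5,339,0]
im,T=shoot("wrist","w12"); c=[proj("wrist",u([-30,y,79]),T) for y in (13,0,-13)]; print(c)
H,S,V=cv2.split(cv2.cvtColor(im,cv2.COLOR_BGR2HSV))
r=int(c[0][1]); print(r); print(V[r,180:300:3].tolist()); print(V[r-8,180:300:3].tolist()); print(S[r,180:300:3].tolist())
```

```text
[473.3 338.7  74.8] [-31.3   7.5  74.8] [-0.7  7.1 -0.5]
[array([290.1, 282.1]), array([261.8, 282.3]), array([233.7, 282. ])]
282
[76, 78, 74, 71, 30, 27, 32, 38, 34, 31, 40, 37, 39, 36, 127, 150, 157, 170, 172, 145, 126, 36, 37, 39, 32, 34, 45, 104, 105, 103, 110, 32, 36, 33, 108, 107, 108, 107, 30, 33]
[86, 89, 86, 26, 31, 29, 28, 41, 40, 39, 38, 35, 44, 39, 38, 82, 114, 119, 117, 113, 116, 116, 34, 32, 35, 28, 26, 108, 110, 112, 109, 35, 29, 27, 109, 108, 107, 112, 32, 34]
[7, 3, 3, 7, 60, 76, 24, 20, 15, 25, 19, 28, 13, 28, 6, 5, 10, 8, 10, 9, 8, 42, 14, 26, 32, 38, 11, 5, 2, 7, 2, 48, 42, 8, 5, 5, 5, 2, 17, 31]
```

The tip is now at column 231 (predicted "on" is 234), with a firm 7 N at the stop, so the toggle is fully on. Retract and go back over the tab.

Request:
{"method": "step_arm", "body": {"steps": [[0,[0,10,0],[0,0,0]],[0,[0,20,0],[0,0,0]],[0,[0,20,-50],[0,0,0]],[0,[0,20,-100],[0,0,0]],[0,[0,20,-150],[0,0,0]],[0,[0,20,-195],[0,0,0]],[30,[0,20,-195],[0,0,0]],[30,[0,20,-195],[0,0,0]]]}}

```text
time_s: 30.25
tcp_pos: [469.7, 356.9, 271.0]
tcp_rot: [-0.12, 0.993, 0.0, 0.001]
contact_force: [0.1, -0.6, 0.5]
opening: 0.332
finger_force: 0.0
```

Run:
```python
from h import *
print(tcp()[:3,3]); go((589.5,360.5,265),103.9); go((589.5,360.5,200),103.9)
```

```text
[469.7 356.9 271. ]
shift [-117.2  -25.     6.4] turn [ 0.   0.2 -0.1]
shift [-117.   -25.    71.4] turn [ 0.   0.2 -0.1]
```

Request:
{"method": "step_arm", "body": {"steps": [[30,[-40,-8,0],[0,0,0]],[30,[-80,-16,0],[0,0,0]],[30,[-117,-25,0],[0,0,0]],[30,[-117,-25,0],[0,0,0]],[30,[-117,-25,35],[0,0,0]],[30,[-117,-25,65],[0,0,0]],[30,[-117,-25,71],[0,0,0]],[30,[-117,-25,71],[0,0,0]]]}}

```text
time_s: 31.05
tcp_pos: [586.6, 359.0, 196.3]
tcp_rot: [-0.12, 0.993, -0.001, -0.003]
contact_force: [0.0, 0.6, 0.4]
opening: 0.351
finger_force: 0.0
```

Request:
{"method": "step_arm", "body": {"steps": [[3,[0,0,0],[0,0,0]],[3,[0,0,0],[0,0,0]],[3,[0,0,0],[0,0,0]],[3,[0,0,0],[0,0,0]]]}}

```text
time_s: 31.45
tcp_pos: [589.3, 360.3, 200.4]
tcp_rot: [-0.12, 0.993, 0.001, 0.001]
contact_force: [-1.0, -0.2, 2.7]
opening: 0.109
finger_force: 27.8
```

Run:
```python
from fit import *
p=sense()["tcp_pos"]; q=R.from_euler("z",-.244).apply(p-np.array([505.5,339,0])); print(q)
d=q-[50,0,88]; g0=np.arctan2(d[2],-d[0]); r=np.hypot(d[0],d[2]); print(g0,r)
# angles of grip point: phi from -x; phi=g+0.1013
for g in (1.65,1.5,1.35,1.2,1.05,.9,.75,.6,.45,.3,.15,0,-.04):
    f=g+.1013; print(g,-(-r*np.cos(f)-d[0]),-(r*np.sin(f)-d[2]))
```

```text
[ 86.5   0.4 200.4]
1.8847373327173849 118.20432037352884
1.65 15.281965600734598 -3.8569426803309312
1.5 32.897499605908855 -5.7223727478792625
1.35 50.59399653817854 -4.934423542324922
1.2 67.97403122782862 -1.5107907041069382
1.05 84.64728556486114 4.471638354142755
0.9 100.23931420226994 12.878511173127691
0.75 114.39995379127814 23.5210275134759
0.6 126.81118689524415 36.160179402087024
0.45 137.1942839756839 50.51211873593761
0.3 145.31606305679986 66.25453189853474
0.15 150.99412648994698 83.03387822887557
0 154.10095721159522 100.47332978250496
-0.04 154.48490874211046 105.18557116002832
```

Gripped again at radius 118.2 mm (nominal 118.6). Lower along the arc.

Request:
{"method": "step_arm", "body": {"steps": [[3,[15,0,-4],[0,0,0]],[3,[33,0,-6],[0,0,0]],[3,[51,0,-5],[0,0,0]],[3,[68,0,-2],[0,0,0]],[3,[85,0,4],[0,0,0]],[3,[100,0,13],[0,0,0]],[3,[114,0,24],[0,0,0]],[3,[114,0,24],[0,0,0]]]}}

```text
time_s: 32.25
tcp_pos: [476.3, 332.5, 175.1]
tcp_rot: [-0.12, 0.993, 0.0, -0.0]
contact_force: [-3.2, 0.4, 3.3]
opening: 0.112
finger_force: 26.4
```

Request:
{"method": "step_arm", "body": {"steps": [[3,[13,0,12],[0,0,0]],[3,[23,0,26],[0,0,0]],[3,[31,0,42],[0,0,0]],[3,[37,0,59],[0,0,0]],[3,[39,0,68],[0,0,0]],[3,[40,0,76],[0,0,0]],[3,[40,0,76],[0,0,0]],[3,[40,0,78],[0,0,0]]]}}

```text
time_s: 33.05
tcp_pos: [439.0, 323.5, 99.5]
tcp_rot: [-0.12, 0.993, 0.001, -0.0]
contact_force: [-11.5, -4.9, 31.9]
opening: 0.108
finger_force: 30.7
```

Run:
```python
from fit import *
s=sense(); p=s["tcp_pos"]; q=R.from_euler("z",-.244).apply(p-np.array([505.5,339,0])); d=q-[50,0,88]
print(q,"g",np.arctan2(d[2],-d[0])-.1013,s["contact_force"],s["opening"]*85.4)
```

```text
[-68.2   1.   99.5] g -0.0041098411774534716 [-11.5  -4.9  31.9] 9.239788516404756
```

The guard is at its stop (32 N up, angle about 0). Release and retreat straight up, then back.

Request:
{"method": "step_arm", "body": {"steps": [[30,[0,0,0],[0,0,0]],[30,[0,0,0],[0,0,0]],[30,[0,0,0],[0,0,0]],[30,[0,0,-40],[0,0,0]],[30,[0,0,-90],[0,0,0]],[30,[45,0,-120],[0,0,0]],[30,[90,0,-120],[0,0,0]],[30,[90,0,-120],[0,0,0]]]}}

```text
time_s: 33.85
tcp_pos: [346.3, 298.8, 216.8]
tcp_rot: [-0.121, 0.993, -0.001, -0.002]
contact_force: [0.4, 0.0, 0.4]
opening: 0.355
finger_force: 0.0
```

Run:
```python
from fit import *
s=sense(); print(s["tcp_pos"],s["contact_force"],s["finger_force"])
im,T=shoot("wrist","w13"); t,_=shoot("top","t5")
m=mask(im); v=("wrist",T,m,np.ones_like(m)*(np.arange(420)[:,None]<400).astype(np.uint8)); x0=np.array([505.5,339,.244])
for g in np.arange(-.02,.2,.02): print(round(g,2),round(cost([*x0,g],[v]),3))
Rt=R.from_euler("z",3.5,degrees=True).as_matrix()[:2,:2]; H,S,V=cv2.split(cv2.cvtColor(t,cv2.COLOR_BGR2HSV))
for c,q in blobs((S<45)&(V>120),60):
    if 180<c[0]<350 and 145<c[1]<300: print("white",c,q[4],Rt.T@(at("top",(q[0]+q[2]/2,q[1]+q[3]/2),30)-[666,33.5]))
t=t[125:325]; cv2.imwrite("pics/final.png",np.vstack([im[:380],t]))
```

```text
[346.3 298.8 216.8] [0.4 0.  0.4] 0.0
-0.02 0.831
0.0 0.84
0.02 0.845
0.04 0.851
0.06 0.863
0.08 0.874
0.1 0.89
0.12 0.908
0.14 0.925
0.16 0.945
0.18 0.963
white [294.8 173.7] 169 [ -7.9 -88.9]
white [218.  176.6] 173 [-0.4 88.6]
white [256.2 176. ] 166 [-5.3  0.1]
white [267.5 220.9] 64 [-113.3  -15.4]
```

View pics/final.png

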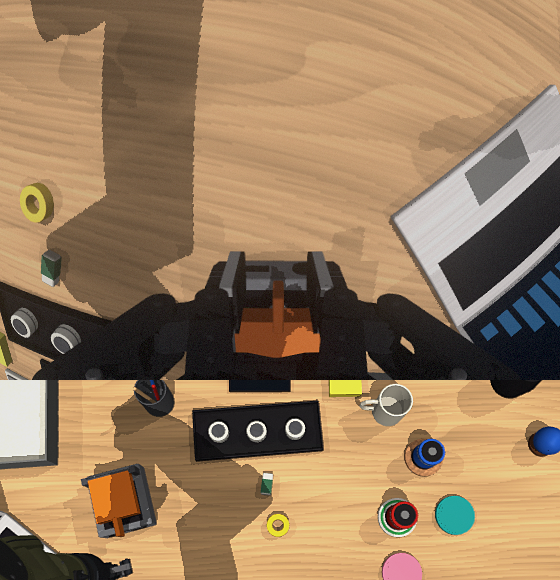

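The final picture shows the guard closed over the unit (lower 115,495), three pods in the tray, red on the ringed pad, blue on the coaster, and nothing else disturbed. A last numeric check of the guard angle from the fixed cameras before handing in.

Run:
```python
from fit import *
s,_=shoot("side","s5"); 
def v(n,f,roi):
    m=mask(cv2.imread(f"pics/{f}.png")); w=np.zeros_like(m); x0,y0,x1,y1=roi; w[y0:y1,x0:x1]=1; return (n,None,m,w)
gs=np.arange(-.06,.16,.02)
for lab,a,b in (("before","top0","side0"),("after","t5","s5")):
    vs=[v("top",a,(70,200,150,300)),v("side",b,(130,140,230,230))]
    C=np.array([cost([505.5,339,.244,g],vs,True) for g in gs]).T
    print(lab); np.set_printoptions(precision=3); print(gs); print(C)
```

```text
before
[-0.06 -0.04 -0.02  0.    0.02  0.04  0.06  0.08  0.1   0.12  0.14]
[[0.122 0.107 0.099 0.09  0.083 0.074 0.064 0.064 0.058 0.059 0.06 ]
 [0.349 0.32  0.275 0.237 0.2   0.188 0.173 0.173 0.181 0.213 0.249]]
after
[-0.06 -0.04 -0.02  0.    0.02  0.04  0.06  0.08  0.1   0.12  0.14]
[[0.087 0.074 0.066 0.064 0.064 0.069 0.069 0.076 0.081 0.089 0.097]
 [0.205 0.182 0.165 0.158 0.174 0.183 0.219 0.254 0.289 0.331 0.367]]
```

The guard angle is about 0 now (it was 0.07 before).

```bash
python3 -c "
from rig import manip
print(manip.hand_in())"
```

```text
the job is handed in; nothing more can be done
None
```

The job is handed in, with no verdict returned: by my last measurements red is on the charging pad, blue is on the coaster, all three pods are in the tray, the toggle is on and the guard is fully down.

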